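# Set out specimen bottles for a record photograph

## Robot

A 7-joint arm with a two-finger parallel gripper is mounted at the origin on the work surface. World frame = base frame: x ahead of the robot, y to its left, z up, the work surface at z = 0. Lengths are in mm, angles in rad, forces in N, time in s.
With the tool pointing down it reaches from about 400 to 900 mm from the base axis. Payload 5.6 kg.
Tool frame: the origin (TCP) lies midway between the tips of the shut fingers; the grasp point (between the pads) lies 19 mm behind it; z points along the fingers, y is the line along which they close (so a half turn about z gives the same grasp; the last joint's range is limited). The gripper opens to 92 mm and grips with 3 to 60 N. Pads are 20 mm wide; open, the fingers measure 128 mm over their backs; the gripper's body (75 mm by 189 mm) begins 69 mm behind the grasp point.
Start: joints at [-1.218, 0.468, -0.012, 1.603, 0.006, 1.071, -0.056], TCP at [250.646, 599.738, 214.592] pointing down, gripper open.
Joint ranges: [-2.53, 2.53], [-0.31, 2.02], [-1.57, 1.55], [0.28, 2.44], [-1.29, 4.43], [0.15, 1.84], [-2.92, 2.92]. Speed limits (rad/s): [2.57, 2.57, 3.14, 3.14, 3.14, 3.14, 3.14].

## Interface

Orientations are given as a rotation vector (axis times angle).
In Python, from cell import robot, grip, kin, viewer gives the robot as it stands. Calls block until the motion is done:
- robot.movep(position, orientation): joint-space move of the TCP to a pose.
- robot.servo_line(position, feed=150, rotation=None): straight line of the TCP; rotation=None keeps the orientation; feed is the mean speed in mm/s.
- robot.goto_joints(angles): joint-space move.
- grip(opening, newtons=None): opening from 0.0 (shut) to 1.0 (fully open); newtons is the grip in N (None keeps the last); returns when the fingers have stopped.
- robot.hold(seconds).
- kin.ik(position, orientation): joint angles nearest the present ones, or None.
- robot.observe(): the state.
- viewer.read_camera(name): name is "scene" or "top" or "wrist"; returns the picture (400x640x3 uint8, red, green, blue); there is no depth.
- viewer.camera_info(name): a dict with "camera_matrix" (3x3 intrinsics, pixels), "R" (3x3) and "t" (3): a world point X has camera coordinates R X + t. Camera axes: x right, y down, z forward; pixel columns grow to the right and rows downward; lengths in mm; the calibration is good to about 2 mm. A picture is of the moment at which its call begins: read the wrist's pose just before it. camera_info takes no time and is no camera call; for the wrist camera it gives the pose at the moment of the call.
A pose or a line that the arm cannot do raises robot.IKError and nothing moves.
- robot.job_done(): hands the job in; it is judged then, once.
Trained networks look in the newest picture that a camera, given by its name, has taken for a name from the list of things; names that differ only in an ending like _2 or _b are one class to them, and where a whole thing is asked for, a point or a joint stands for the part that bears it (a point fixed in the world has none). Each returns a list of dicts, best first, with "confidence" (0 to 1); they miss things now and then, are a little off and sometimes report something else, mostly with a low value. They report only what shows in the picture. A call takes as long as a camera call.
- viewer.silhouettes(name, camera): "mask" (400x640 bool, what is visible of it).
- viewer.pinpoint(name, camera): "at" ([x, y, z] in mm, in the coordinates of the camera as it stood for that picture, good to about 4 mm: a listed point, or the origin of a listed thing).
The state is a dict: "t": time; "joints": joint angles; "joint_velocities": joint speeds; "joint_torque": joint torques, N m; "tcp_pos": TCP position; "tcp_rot": TCP orientation; "contact_force": force on the tool from outside, world axes, zero at the start; "wrist_torque": the same for the moment, N m; "grip_width": opening from 0.0 (shut) to 1.0 (fully open); "grip_force": force on a finger pad.
Only numpy, scipy, OpenCV 4.12 (cv2) and the standard library are available. Lean on these libraries where they do the work, as an engineer would, in place of code of your own. Each camera call takes 0.05 s, during which the arm holds its last target. There are 200 camera calls.

## Task

Get the board ready for the record photograph: put the two grey instrument cases that lie in front of the board into the steel tray, both flat on its floor, and roll every specimen bottle on the board until its label faces straight up, keeping the bottles on the board without lifting them off it. Lay the aluminium scale flat on the bench, flush along the board's near edge and about midway along it. Only when all that is in order, push the lamp lever fully over to switch the lights on; let go of everything, and leave the other things on the bench alone.

Things in the scene. Friction and masses are not known exactly. Their poses are not given: they have to be found in the camera images.
- bottle1: Amber bottle lying on its side, a plain cylinder 32 mm in diameter, 70 mm long, 70 g (black cap on the last 18 mm at +y, same diameter). Origin: on its axis at mid-length, 16 mm above the board's surface. Axes: y along the cylinder; z out through the middle of the white label with black bars (42 mm long, wrapped 100 degrees round): label up = z up. Rolls, but stays where left. May be absent.
- bottle2: Amber bottle lying on its side, a plain cylinder 32 mm in diameter, 70 mm long, 70 g (black cap on the last 18 mm at +y, same diameter). Origin: on its axis at mid-length, 16 mm above the board's surface. Axes: y along the cylinder; z out through the middle of the white label with black bars (42 mm long, wrapped 100 degrees round): label up = z up. Rolls, but stays where left. May be absent.
- bottle3: Amber bottle lying on its side, a plain cylinder 32 mm in diameter, 70 mm long, 70 g (black cap on the last 18 mm at +y, same diameter). Origin: on its axis at mid-length, 16 mm above the board's surface. Axes: y along the cylinder; z out through the middle of the white label with black bars (42 mm long, wrapped 100 degrees round): label up = z up. Rolls, but stays where left. May be absent.
- bottle4: Amber bottle lying on its side, a plain cylinder 32 mm in diameter, 70 mm long, 70 g (black cap on the last 18 mm at +y, same diameter). Origin: on its axis at mid-length, 16 mm above the board's surface. Axes: y along the cylinder; z out through the middle of the white label with black bars (42 mm long, wrapped 100 degrees round): label up = z up. Rolls, but stays where left. May be absent.
- bottle5: Amber bottle lying on its side, a plain cylinder 32 mm in diameter, 70 mm long, 70 g (black cap on the last 18 mm at +y, same diameter). Origin: on its axis at mid-length, 16 mm above the board's surface. Axes: y along the cylinder; z out through the middle of the white label with black bars (42 mm long, wrapped 100 degrees round): label up = z up. Rolls, but stays where left. May be absent.
- board: Fixed photo board on the bench: dark slab 220 mm (its x) by 520 mm (its y), surface 8 mm above the bench, with a rim 6 mm wide rising to 18 mm above the bench all round. Origin: centre of the underside. The bottles lie in a row along y, each roughly parallel to y, and roll along x.
- board_edge (a point): Midpoint of the board's near edge (the outer face on the robot's side), at bench height; axes as the board's: x points into the board, y along the edge. The scale, 40 mm wide, is flush when its middle line lies 20 mm on the -x side of this point and its y is parallel to the edge.
- scale: Aluminium scale (straightedge) with tick marks: plate 40 mm (its x) by 180 mm (its y), 8 mm thick, with a black grip bar on top along its middle, 16 mm wide (x), 80 mm long (y), from 8 to 44 mm above the underside; 180 g. Origin: centre of the underside. Loose on the bench to one side of the board. Either long edge may lie against the board.
- case1: One of two closed grey plastic instrument cases, 32 mm (its x) by 100 mm (its y) by 34 mm high, 120 g. Origin: centre of the underside. Starts loose on the bench close in front of the board's near edge, where the scale must lie.
- case2: One of two closed grey plastic instrument cases, 32 mm (its x) by 100 mm (its y) by 34 mm high, 120 g. Origin: centre of the underside. Starts loose on the bench close in front of the board's near edge, where the scale must lie.
- tray: Fixed open steel tray on the bench to one side of the board, 200 mm (its x) by 130 mm (its y), 35 mm high, walls 4 mm and floor about 5 mm thick. Origin: centre of the underside.
- lamp (a joint): Lamp lever angle in rad: 0 = off, leaning 0.5 rad towards its base's -x (the robot's side); grows to 1.0 = on, leaning 0.5 rad to its +x (away from the robot). Stays where it is left, light friction (under 2 N at the tip).
- lamp_base: Fixed white lamp switch housing, 70 mm (x) by 50 mm (y) by 25 mm high, beside the board; origin: centre of the underside. The lever pivots about a y axis 22 mm above the bench over the origin.
- lamp_tip (a point): Centre of the black ball (26 mm diameter) at the end of the lamp lever, 80 mm from the pivot, about 92 mm above the bench at either end of its swing.
- wash: Bystander: white plastic bottle 52 mm across, 130 mm high, standing beside the board. Origin: centre of the underside.
- beaker: Bystander: empty glass beaker 70 mm across, 90 mm high, to one side of the board. Origin: centre of the underside.
- jar: Bystander: jar 60 mm across, 80 mm high, to one side of the board. Origin: centre of the underside.

How it is judged (in metres and radians):
On the way, in this order (a step that is already met when the one before it is completed fails the run):
1. both cases lie in the tray, every bottle lies on the board with its label up, and the scale lies flush against the board's near edge, let go (x of case1 in the frame of tray between -0.09 and 0.09 m and y of case1 in the frame of tray between -0.06 and 0.06 m and height (world z) of each of case1, case2 below 0.022 m and angle between each of case1, case2's own z axis and vertical below 0.2 rad and x of case2 in the frame of tray between -0.09 and 0.09 m and y of case2 in the frame of tray between -0.06 and 0.06 m and angle between each of bottle1, bottle2, bottle3, bottle4, bottle5's own z axis and vertical below 0.3 rad and x of bottle1 in the frame of board between -0.105 and 0.105 m and y of bottle1 in the frame of board between -0.25 and 0.25 m and height (world z) of bottle1 between 0.018 and 0.034 m and x of bottle2 in the frame of board between -0.105 and 0.105 m and y of bottle2 in the frame of board between -0.25 and 0.25 m and height (world z) of bottle2 between 0.018 and 0.034 m and x of bottle3 in the frame of board between -0.105 and 0.105 m and y of bottle3 in the frame of board between -0.25 and 0.25 m and height (world z) of bottle3 between 0.018 and 0.034 m and x of bottle4 in the frame of board between -0.105 and 0.105 m and y of bottle4 in the frame of board between -0.25 and 0.25 m and height (world z) of bottle4 between 0.018 and 0.034 m and x of bottle5 in the frame of board between -0.105 and 0.105 m and y of bottle5 in the frame of board between -0.25 and 0.25 m and height (world z) of bottle5 between 0.018 and 0.034 m and x of scale in the frame of board_edge between -0.0235 and -0.016 m and y of scale in the frame of board_edge between -0.04 and 0.04 m and angle between the y axis of scale and the y axis of board, either way round below 0.03 rad and height (world z) of scale below 0.006 m and angle between scale's own z axis and vertical below 0.06 rad and contact force between the fingers and scale below 0.2 N and contact force between the fingers and case1 below 0.2 N and contact force between the fingers and case2 below 0.2 N), for 0.2 s.
2. then the lamp lever is pushed over (value of joint lamp above 0.85 rad), for 0.2 s.
At the end, for the whole second after the job is handed in: Each bottle on the board, label within 0.3 rad of up; cases flat in the tray; scale flat on the bench against the near edge (gap under 3.5 mm, parallel within 0.03 rad, middles within 40 mm along it); lever past 0.85 rad; all let go and at rest (all of step 1 and linear speed of each of bottle1, bottle2, bottle3, bottle4, bottle5, scale, case1, case2 below 0.02 m/s and value of joint lamp above 0.85 rad); the robot touches nothing.
It fails at once if a bottle is lifted off the board (height (world z) of any of bottle1, bottle2, bottle3, bottle4, bottle5 above 0.05 m).
It fails at once if a bystander is disturbed (distance of any of wash, beaker, jar from where it was at the start of the episode above 0.03 m).
Of bottle1, bottle2, bottle3, bottle4, bottle5 only 3 to 5 are there at a start; the rules pass over those that are not, and their reading is None.
At some moment in a run one of case1, case2, scale, bottle1, bottle2, bottle3, bottle4, bottle5 may be knocked a few centimetres aside while the robot is not near it.
Once in a run the grip may slacken for a moment while it holds something.
It also fails if it takes over 210 s, if anything falls off the work surface, if the arm or the gripper's body presses on something with over 40 N, if the wrist force passes 120 N, or if a joint passes its speed limit or range.

## Working session

There is one attempt and no reset: what is moved stays moved. The work goes in short steps, each a Python script; the robot and the scene stay as the last script left them, time stands still between calls to the robot, and variables do not carry over. Pictures are saved under pics/ and viewed, at most 14 in all, crops included, and the job is handed in when it is done.

```bash
ls; mkdir -p pics; cat > h.py <<'E'
import numpy as np, cv2
from cell import robot, grip, kin, viewer
from scipy.spatial.transform import Rotation as Rn
def snap(cam,name=None):
    im=viewer.read_camera(cam)
    if name: cv2.imwrite(f'pics/{name}.png',im[:,:,::-1])
    return im
def down(th):  # tool down; finger closing line (tool y) at angle th from world y
    R=Rn.from_euler('z',th)*Rn.from_rotvec([np.pi,0,0])
    return R.as_rotvec()
def world(cam,p):
    c=viewer.camera_info(cam); return np.array(c['R']).T@(np.array(p)-np.array(c['t']))
def ray(cam,uv,z):
    c=viewer.camera_info(cam); R=np.array(c['R']);t=np.array(c['t']);K=np.array(c['camera_matrix'])
    o=-R.T@t; d=R.T@np.linalg.solve(K,[uv[0],uv[1],1]); return o+d*(z-o[2])/d[2]
def proj(cam,X):
    c=viewer.camera_info(cam); p=np.array(c['camera_matrix'])@(np.array(c['R'])@np.array(X)+np.array(c['t'])); return p[:2]/p[2]
E
python3 - <<'E'
from h import *
a=snap('scene','s0');b=snap('top','t0')
for cam in ['top','scene']:
  for n in ['bottle1','case1','scale','board','board_edge','tray','lamp_tip','lamp_base','wash','beaker','jar']:
    print(cam,n,[(world(cam,d['at']).round().tolist(),round(d['confidence'],2)) for d in viewer.pinpoint(n,cam)])
o=robot.observe();print(o['t'],o['tcp_pos'],o['tcp_rot'])
for c in ['top','scene','wrist']:print(viewer.camera_info(c))
E
```

```text
pics
top bottle1 [([607.0, 118.0, 22.0], 0.86), ([628.0, 24.0, 22.0], 0.81), ([637.0, -78.0, 21.0], 0.71), ([634.0, -177.0, 25.0], 0.64), ([609.0, 225.0, 24.0], 0.5)]
top case1 [([451.0, -46.0, 1.0], 0.93), ([445.0, 83.0, 2.0], 0.72)]
top scale []
top board [([618.0, 23.0, -1.0], 0.61)]
top board_edge [([513.0, 18.0, -3.0], 0.68)]
top tray [([467.0, -361.0, -3.0], 0.6)]
top lamp_tip [([611.0, -360.0, 91.0], 0.64), ([619.0, 23.0, 0.0], 0.49)]
top lamp_base [([641.0, -355.0, -4.0], 0.91)]
top wash [([638.0, 347.0, -5.0], 0.94)]
top beaker [([527.0, 496.0, -2.0], 0.81)]
top jar [([529.0, -488.0, -1.0], 0.74)]
scene bottle1 [([629.0, 13.0, 24.0], 0.75), ([611.0, 112.0, 26.0], 0.69), ([613.0, 216.0, 24.0], 0.62), ([635.0, -184.0, 23.0], 0.58)]
scene case1 [([453.0, -53.0, 1.0], 0.87), ([444.0, 77.0, 1.0], 0.56)]
scene scale [([468.0, 364.0, -2.0], 0.89)]
scene board [([619.0, 13.0, -1.0], 0.93)]
scene board_edge [([510.0, 15.0, -1.0], 0.92)]
scene tray [([462.0, -361.0, 3.0], 0.7)]
scene lamp_tip [([615.0, -358.0, 93.0], 0.58)]
scene lamp_base [([647.0, -354.0, 4.0], 0.84)]
scene wash [([
[... 756 characters left out ...]
6 , 199.1210945 ],
       [  0.        ,   0.        ,   1.        ]]), 'R': array([[-0.23086767,  0.97283808,  0.01691719],
       [ 0.69473319,  0.17699272, -0.6971509 ],
       [-0.68120916, -0.14919667, -0.7167248 ]]), 't': array([ 131.84287266, -298.96291513, 1797.99697416])}
{'camera_matrix': array([[345.73777927,   0.        , 319.36571128],
       [  0.        , 345.73777927, 199.65101402],
       [  0.        ,   0.        ,   1.        ]]), 'R': array([[ 3.85888246e-01,  9.22545495e-01, -2.66929395e-04],
       [ 8.97004925e-01, -3.75137330e-01,  2.33782269e-01],
       [ 2.15574644e-01, -9.04532666e-02, -9.72288938e-01]]), 't': array([-649.65985165,  -25.1141122 ,  389.88730439])}
```

View pics/t0.png

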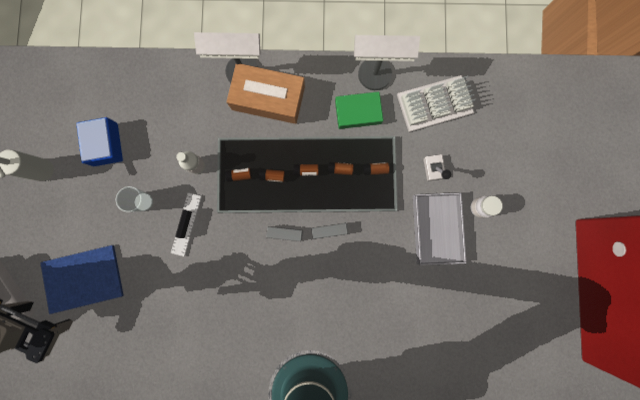

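View pics/s0.png

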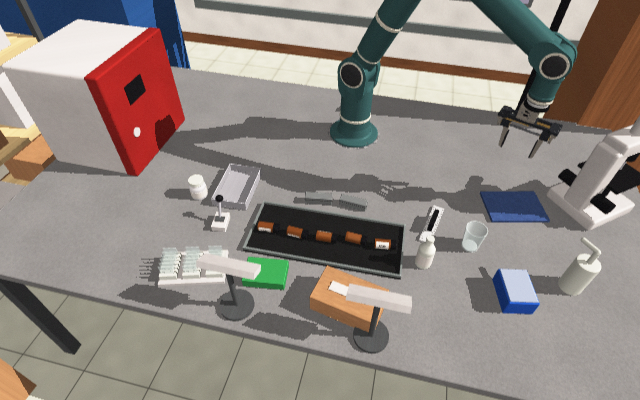

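The top view shows five bottles along row ~170 (cols 240-380), the cases at (285,233) and (328,230), the scale at (187,225), the tray at (441,228) and the lever at (440,168). Next are wrist views from both sides of the board.

```bash
python3 - <<'E'
from h import *
for i,(x,th) in enumerate([(500,np.pi),(700,0)]):
    robot.movep([x,18,170],down(th))
    snap('wrist',f'w{i}')
    c=viewer.camera_info('wrist'); np.savez(f'w{i}.npz',**c)
    for n in ['bottle1','case1','board','board_edge']:
        print(n,[(world('wrist',d['at']).round().tolist(),round(d['confidence'],2)) for d in viewer.pinpoint(n,'wrist')])
    print(-np.array(c['R']).T@c['t'], robot.observe()['joints'].round(2),robot.observe()['t'])
E
```

```text
bottle1 [([616.0, 120.0, 26.0], 0.6), ([613.0, 215.0, 22.0], 0.46)]
case1 [([446.0, 78.0, 4.0], 0.85), ([451.0, -49.0, 5.0], 0.58)]
board [([621.0, 20.0, -2.0], 0.93), ([613.0, 211.0, 19.0], 0.46)]
board_edge [([507.0, 15.0, 4.0], 0.81)]
[433.64294933  19.07673713 340.19032655] [-0.4   0.27  0.35  2.02 -0.12  0.86  1.59] 3.7167
bottle1 [([635.0, -181.0, 21.0], 0.97), ([626.0, 22.0, 24.0], 0.87), ([615.0, 211.0, 20.0], 0.64), ([612.0, 120.0, 29.0], 0.63), ([636.0, -74.0, 22.0], 0.62)]
case1 []
board []
board_edge [([507.0, 13.0, 3.0], 0.9)]
[763.69670576  17.84973529 340.17007203] [-0.8   1.    1.34  1.56 -0.99  1.38 -0.94] 6.125
```

View pics/w0.png

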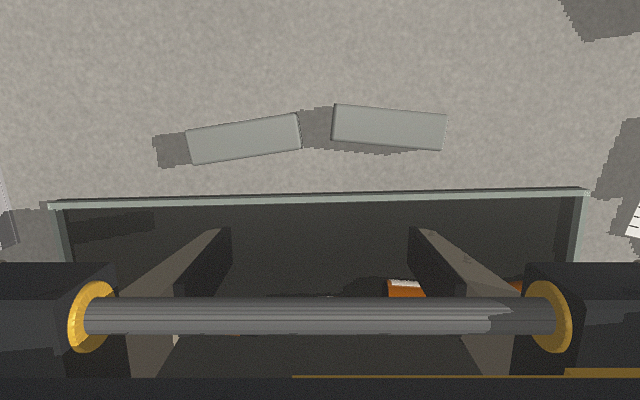

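View pics/w1.png

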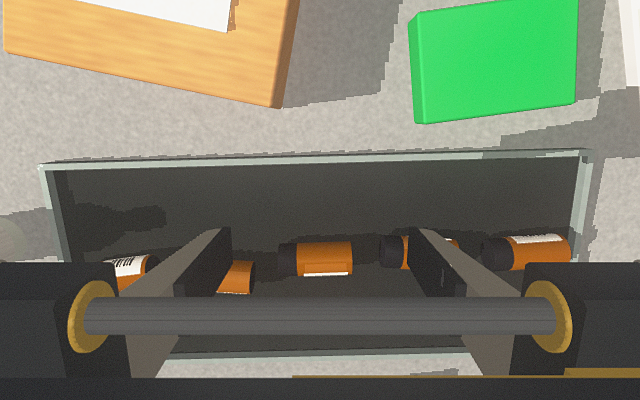

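w0 shows the cases at about (244,138) and (388,127), and the board's near edge along (48,203)-(588,188). The gripper hides rows below 260. In w1 the bottles are partly hidden behind it, so I'll take views with the TCP nearer and compute the case and edge lines.

```bash
cat >> h.py <<'E'
def rayc(c,uv,z):
    R=np.array(c['R']);t=np.array(c['t']);K=np.array(c['camera_matrix'])
    o=-R.T@t; d=R.T@np.linalg.solve(K,[uv[0],uv[1],1]); return o+d*(z-o[2])/d[2]
def projc(c,X):
    X=np.atleast_2d(X); p=(np.array(c['camera_matrix'])@(np.array(c['R'])@X.T+np.array(c['t'])[:,None])); return (p[:2]/p[2]).T
E
python3 - <<'E'
from h import *
c=dict(np.load('w0.npz'))
P=lambda uv,z:rayc(c,uv,z)[:2].round(1)
for uv in [(186,130),(298,113),(302,148),(194,165),(335,104),(447,114),(441,150),(331,141)]: print(uv,P(uv,34))
print('edge',P((50,203),18),P((320,196),18),P((586,189),18))
for i,x in enumerate([470,560,650]):
    robot.movep([x,18,190],down(0))
    np.savez(f'v{i}.npz',**viewer.camera_info('wrist')); im=snap('wrist',f'v{i}')
    print([(world('wrist',d['at']).round().tolist(),round(d['confidence'],2)) for d in viewer.pinpoint('bottle1','wrist')])
vs=[cv2.imread(f'pics/v{i}.png')[:260] for i in range(3)]
cv2.imwrite('pics/vv.png',np.vstack([vs[0][:200],vs[1][:200],vs[2][60:260]]))
E
```

```text
(186, 130) [445.2 -96.8]
(298, 113) [430.7   0.7]
(302, 148) [460.6   3.8]
(194, 165) [475.7 -92.4]
(335, 104) [423.2  32.4]
(447, 114) [431.4 128.7]
(441, 150) [462.2 126.2]
(331, 141) [454.4  29.2]
edge [ 514.7 -239.7] [507.5  19.7] [500.4 272.8]
[([637.0, -180.0, 22.0], 0.95), ([633.0, -75.0, 25.0], 0.86), ([614.0, 211.0, 22.0], 0.73), ([628.0, 23.0, 21.0], 0.67), ([613.0, 121.0, 28.0], 0.64)]
[([611.0, 211.0, 19.0], 0.97), ([632.0, -72.0, 21.0], 0.89), ([625.0, 26.0, 25.0], 0.79), ([611.0, 124.0, 29.0], 0.76), ([634.0, -177.0, 20.0], 0.62)]
[([613.0, 213.0, 25.0], 0.89), ([622.0, 27.0, 25.0], 0.88), ([612.0, 121.0, 29.0], 0.88), ([636.0, -179.0, 21.0], 0.83), ([632.0, -77.0, 24.0], 0.6)]
```

View pics/vv.png

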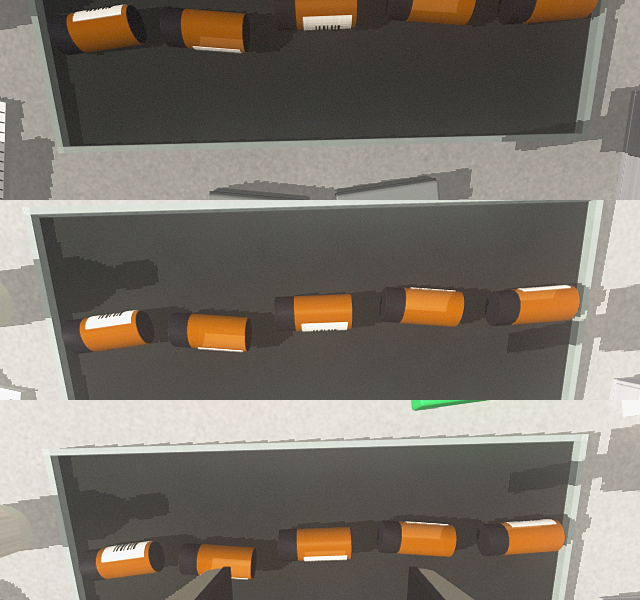

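v0–v2 show all five labels partly visible. On bottles a, d and e (y=213, -76, -179) the label is on the far side, and on b and c (y=122, 25) it's on the near side. Cases first.

```bash
cat >> h.py <<'E'
def st(k=None):
    o=robot.observe(); return dict(t=round(o['t'],1),p=o['tcp_pos'].round(1).tolist() if hasattr(o['tcp_pos'],'round') else o['tcp_pos'],w=round(float(o['grip_width']),3),gf=np.round(o['grip_force'],1),F=np.round(o['contact_force'],1))
def pick(x,y,yaw,z,open_=0.9,N=20,zs=110):
    th=np.pi/2+yaw; grip(open_)
    robot.movep([x,y,zs],down(th)); robot.servo_line([x,y,z],feed=150)
    grip(0,N); print('grip',st())
    robot.servo_line([x,y,zs],feed=200); print('lift',st())
E
python3 - <<'E'
from h import *
for uv in [(416,194),(464,194),(467,262),(419,263)]: print(ray('top',uv,35).round())
robot.goto_joints([0,.47,0,1.6,0,1.07,0]); print(st())
pick(453,-46,.15,9)
robot.movep([500,-361,130],down(np.pi/2))
# look at tray
np.savez('tr.npz',**viewer.camera_info('wrist')); snap('wrist','tr')
print([(world('wrist',d['at']).round().tolist(),round(d['confidence'],2)) for d in viewer.pinpoint('tray','wrist')],st(),robot.observe()['joints'].round(2))
E
```

```text
[ 563. -293.   35.]
[ 565. -429.   35.]
[ 374. -434.   35.]
[ 368. -300.   35.]
{'t': 9.4, 'p': [650.1, -33.6, 213.2], 'w': 0.997, 'gf': np.float64(0.0), 'F': array([ 0.1,  0.1, -0.1])}
grip {'t': 12.3, 'p': [453.2, -46.0, 9.1], 'w': 0.346, 'gf': np.float64(20.0), 'F': array([ 0.6, -0.2,  0.8])}
lift {'t': 12.9, 'p': [452.2, -46.0, 109.3], 'w': 0.347, 'gf': np.float64(20.0), 'F': array([ 0.4, -0.1, -2.1])}
[([465.0, -359.0, -2.0], 0.59)] {'t': 14.2, 'p': [500.8, -358.5, 129.8], 'w': 0.345, 'gf': np.float64(20.0), 'F': array([ 0.7, -0.7, -2.3])} [ 0.49  0.5   0.1   1.76 -0.07  0.88  0.63]
```

View pics/tr.png

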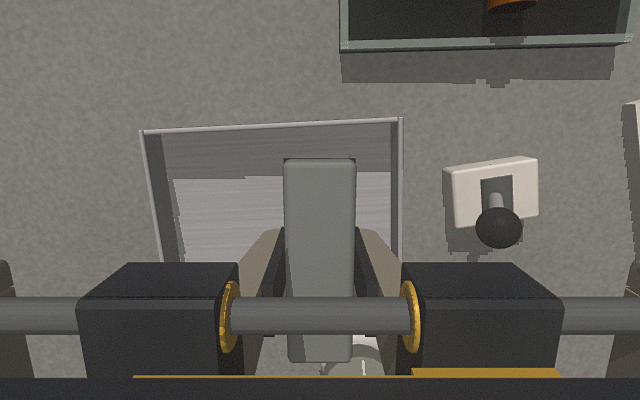

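The case is held straight, and the tray's +y rim runs (142,131)-(403,118). I'll place it now, then do the second case.

```bash
cat >> h.py <<'E'
def traypt(x,y,T=(466,-362,.03)):
    c,s=np.cos(T[2]),np.sin(T[2]); return T[0]+c*x-s*y, T[1]+s*x+c*y
def place(dx,yaw=.03):
    x,y=traypt(dx,0); th=np.pi/2+yaw
    robot.movep([x,y,110],down(th)); print('above',st())
    robot.servo_line([x,y,40],feed=150); robot.servo_line([x,y,15.5],feed=60); robot.hold(.2);print('low',st())
    grip(0.46); robot.servo_line([x,y,120],feed=200); print('up',st())
E
python3 - <<'E'
from h import *
c=dict(np.load('tr.npz'))
a,b=rayc(c,(142,131),35),rayc(c,(403,118),35); d=(b-a)/np.linalg.norm(b-a); print(a,b,np.arctan2(d[1],d[0]), 'centre',(a+b)/2+65*np.array([d[1],-d[0],0]))
place(20)
pick(443,79,-.085,9)
place(-50)
robot.movep([440,-300,230],down(np.pi/2+.03-np.pi)); snap('wrist','tr2')
print([(world('wrist',d['at']).round().tolist(),round(d['confidence'],2)) for d in viewer.pinpoint('case1','wrist')],st())
E
```

```text
[ 365.72604262 -303.75028779   35.        ] [ 561.32307478 -293.76808335   35.        ] 0.05099030157656432 centre [ 466.83749226 -363.67470352   35.        ]
above {'t': 14.5, 'p': [485.1, -360.0, 109.3], 'w': 0.347, 'gf': np.float64(20.0), 'F': array([ 0.9, -0.5, -1.1])}
low {'t': 15.9, 'p': [486.2, -361.6, 15.8], 'w': 0.343, 'gf': np.float64(20.0), 'F': array([-0.6,  0.7, -2.2])}
up {'t': 16.9, 'p': [485.5, -361.0, 119.3], 'w': 0.457, 'gf': np.float64(0.0), 'F': array([-0.5,  0.4, -0.7])}
grip {'t': 20.9, 'p': [443.1, 79.0, 9.0], 'w': 0.346, 'gf': np.float64(20.0), 'F': array([-0.2, -0.3,  1.1])}
lift {'t': 21.6, 'p': [442.3, 78.8, 109.4], 'w': 0.348, 'gf': np.float64(20.0), 'F': array([-0.2,  0.8, -1.5])}
above {'t': 23.2, 'p': [416.7, -362.0, 109.6], 'w': 0.346, 'gf': np.float64(20.0), 'F': array([ 0.5,  0.6, -0.5])}
low {'t': 24.6, 'p': [416.2, -363.7, 15.8], 'w': 0.344, 'gf': np.float64(20.0), 'F': array([ 0.5,  0.3, -1.4])}
up {'t': 25.6, 'p': [415.6, -363.0, 119.4], 'w': 0.458, 'gf': np.float64(0.0), 'F': array([ 0.6,  0.1, -1. ])}
[([418.0, -358.0, 7.0], 0.96), ([483.0, -366.0, 8.0], 0.85)] {'t': 28.0, 'p': [439.8, -300.1, 229.8], 'w': 0.459, 'gf': np.float64(0.0), 'F': array([ 0.6, -1. ,  0.2])}
```

```bash
cat >> h.py <<'E'
B0=[(612,213),(612,122),(625,25),(633,-75),(636,-179)]
def labels(c,im,guess,hw=38,dbg=False):
    """per bottle: axis x,y,yaw and label-centre angle from up (toward +x)"""
    C=-np.array(c['R']).T@c['t']; hsv=cv2.cvtColor(im,cv2.COLOR_RGB2HSV); out=[]
    for gx,gy in guess:
        xs=np.arange(gx-hw,gx+hw,.3); lo=[];hi=[];wl=[];wh=[];S=np.arange(-40,41,1.); W=[];BD=[]
        for s in S:
            uv=projc(c,np.c_[xs,np.full_like(xs,gy+s),np.full_like(xs,24.)]).astype(np.float32)
            px=cv2.remap(hsv,uv[None,:,0],uv[None,:,1],cv2.INTER_NEAREST)[0].astype(int)
            h,sa,v=px.T; W.append((sa<60)&(v>170)); BD.append((h<25)&(sa>150)&(v>70))
        W=np.array(W);BD=np.array(BD); body=W|BD
        cols=[i for i in range(len(S)) if body[i].sum()>50]
        if not cols: out.append(None); continue
        ymid=gy+(S[cols[0]]+S[cols[-1]])/2+9
        ang=lambda x: np.arctan2(x-C[0],C[2]-24)   # ray direction in section
        D=[];E=[];ys=[]
        for i in cols:
            k=np.flatnonzero(body[i]); a1,a2=ang(xs[k[0]]),ang(xs[k[-1]]); D.append((a1,a2));ys.append(gy+S[i])
        D=np.array(D);ys=np.array(ys)
        full=D[:,1]-D[:,0]; ok=full>np.percentile(full,60)-.004
        ax=C[0]+(C[2]-24)*np.tan(D.mean(1)); p=np.polyfit(ys[ok],ax[ok],1); 
        es=[]
        for i in cols:
            k=np.flatnonzero(W[i])
            if len(k)<4: continue
            axi=np.polyval(p,gy+S[i]); 
            for kk in (k[0],k[-1]):
                o=np.array([C[0]-axi,C[2]-24.]);d=np.array([xs[kk]-C[0],24-C[2]]);d/=np.linalg.norm(d)
                b=o@d;disc=b*b-(o@o-256); 
                if disc<0: es.append((np.nan)); continue
                q=o+d*(-b-np.sqrt(disc)); es.append(np.arctan2(q[0],q[1]))
        es=np.array(es).reshape(-1,2); e=np.nanmedian(es,0) if len(es) else np.array([np.nan]*2)
        va=np.arctan2(C[0]-np.polyval(p,ymid),C[2]-24); t=np.arccos(16/np.hypot(C[0]-np.polyval(p,ymid),C[2]-24)); lim=(va-t,va+t)
        h=np.radians(50)
        if len(es)<5: phi=None
        elif e[0]<lim[0]+.2 and e[1]<lim[1]-.2: phi=e[1]-h
        elif e[1]>lim[1]-.2 and e[0]>lim[0]+.2: phi=e[0]+h
        else: phi=(e[0]+e[1])/2
        out.append(dict(x=round(np.polyval(p,ymid),1),y=round(ymid,1),yaw=round(-np.arctan(p[0]),3),phi=None if phi is None else round(float(phi),2),e=e.round(2).tolist(),lim=np.round(lim,2).tolist(),n=len(es)))
    return out
def lookb(guess=B0,name=None,x=560):
    robot.movep([x,18,190],down(0)); robot.hold(.3)
    c=viewer.camera_info('wrist'); return labels(c,snap('wrist',name),guess)
E
python3 - <<'E'
from h import *
for i in range(3):
    print(i)
    for r in labels(dict(np.load(f'v{i}.npz')),cv2.imread(f'pics/v{i}.png')[:,:,::-1].copy(),B0): print(r)
robot.goto_joints([0,.47,0,1.6,0,1.07,0])
print('new')
for r in lookb(name='b1'): print(r)
E
```

```text
0
{'x': np.float64(610.3), 'y': np.float64(225.0), 'yaw': np.float64(0.137), 'phi': 0.73, 'e': [0.42, 1.05], 'lim': [-1.74, 1.3], 'n': 45}
{'x': np.float64(611.5), 'y': np.float64(124.0), 'yaw': np.float64(-0.067), 'phi': -1.4, 'e': [-1.55, -1.26], 'lim': [-1.75, 1.3], 'n': 40}
{'x': np.float64(624.8), 'y': np.float64(21.5), 'yaw': np.float64(0.017), 'phi': -0.63, 'e': [-0.89, -0.37], 'lim': [-1.78, 1.26], 'n': 44}
{'x': np.float64(626.9), 'y': np.float64(-80.5), 'yaw': np.float64(-0.026), 'phi': None, 'e': [nan, nan], 'lim': [-1.79, 1.26], 'n': 0}
{'x': np.float64(627.7), 'y': np.float64(-183.5), 'yaw': np.float64(0.041), 'phi': None, 'e': [nan, nan], 'lim': [-1.79, 1.26], 'n': 0}
1
{'x': np.float64(610.0), 'y': np.float64(225.5), 'yaw': np.float64(0.135), 'phi': 0.81, 'e': [0.39, 1.22], 'lim': [-1.48, 1.57], 'n': 47}
{'x': np.float64(610.9), 'y': np.float64(124.0), 'yaw': np.float64(-0.076), 'phi': -2.0, 'e': [-1.39, -1.13], 'lim': [-1.48, 1.56], 'n': 24}
{'x': np.float64(628.2), 'y': np.float64(22.5), 'yaw': np.float64(0.034), 'phi': -0.93, 'e': [-1.25, -0.61], 'lim': [-1.53, 1.51
[... 980 characters left out ...]
}
new
{'x': np.float64(610.2), 'y': np.float64(225.5), 'yaw': np.float64(0.135), 'phi': 0.81, 'e': [0.38, 1.24], 'lim': [-1.48, 1.56], 'n': 47}
{'x': np.float64(611.1), 'y': np.float64(124.0), 'yaw': np.float64(-0.068), 'phi': -1.99, 'e': [-1.32, -1.11], 'lim': [-1.48, 1.56], 'n': 29}
{'x': np.float64(628.5), 'y': np.float64(22.0), 'yaw': np.float64(0.033), 'phi': -0.96, 'e': [-1.32, -0.61], 'lim': [-1.54, 1.51], 'n': 44}
{'x': np.float64(634.3), 'y': np.float64(-80.5), 'yaw': np.float64(-0.057), 'phi': None, 'e': [nan, nan], 'lim': [-1.55, 1.49], 'n': 0}
{'x': np.float64(635.6), 'y': np.float64(-186.0), 'yaw': np.float64(0.077), 'phi': 1.79, 'e': [0.92, 1.31], 'lim': [-1.56, 1.49], 'n': 45}
```

Labels lie at about +1.27, -2.0, -1.48, +2.36 and +1.83 rad. I'll cage a bottle loosely between the fingers and roll it along x, trying c first.

```bash
cat >> h.py <<'E'
def roll(x,y,yaw,phi,z=13,w=.39,feed=40,zs=75):
    th=np.pi/2+yaw; d=np.array([np.cos(yaw),np.sin(yaw)])*(-16*phi - np.sign(phi)*1.5)
    grip(.62); robot.movep([x,y,zs],down(th)); robot.servo_line([x,y,z],feed=120)
    grip(w,5); a=st()
    e=np.array([x,y])+d
    robot.servo_line([*e,z],feed=feed); robot.hold(.2); b=st()
    e2=e-d/np.linalg.norm(d)*1.5; robot.servo_line([*e2,z],feed=40)
    grip(.62); robot.servo_line([*e2,zs],feed=200); print(a,b)
E
python3 - <<'E'
from h import *
roll(628,24,.034,-1.48)
for r in lookb([B0[0],B0[1],(652,24)]+B0[3:],name='b2'): print(r)
print(st())
E
```

```text
{'t': 34.4, 'p': [628.1, 24.0, 13.2], 'w': 0.39, 'gf': np.float64(0.0), 'F': array([ 0.6, -0.4,  0.4])} {'t': 35.4, 'p': [653.0, 24.8, 13.0], 'w': 0.392, 'gf': np.float64(0.0), 'F': array([-0. , -0.2,  0.1])}
{'x': np.float64(610.1), 'y': np.float64(225.5), 'yaw': np.float64(0.138), 'phi': 0.8, 'e': [0.39, 1.22], 'lim': [-1.48, 1.56], 'n': 48}
{'x': np.float64(611.1), 'y': np.float64(124.0), 'yaw': np.float64(-0.069), 'phi': nan, 'e': [nan, -1.11], 'lim': [-1.48, 1.56], 'n': 16}
{'x': np.float64(650.4), 'y': np.float64(23.0), 'yaw': np.float64(0.028), 'phi': -0.13, 'e': [-1.03, 0.76], 'lim': [-1.6, 1.44], 'n': 45}
{'x': np.float64(634.3), 'y': np.float64(-80.5), 'yaw': np.float64(-0.064), 'phi': None, 'e': [nan, nan], 'lim': [-1.55, 1.49], 'n': 0}
{'x': np.float64(635.6), 'y': np.float64(-186.0), 'yaw': np.float64(0.077), 'phi': 1.81, 'e': [0.93, 1.32], 'lim': [-1.56, 1.49], 'n': 44}
{'t': 38.2, 'p': [560.0, 17.9, 189.8], 'w': 0.619, 'gf': np.float64(0.0), 'F': array([-0. ,  0.1,  0.2])}h.py:68: RuntimeWarning: All-NaN slice encountered
  es=np.array(es).reshape(-1,2); e=np.nanmedian(es,0) if len(es) else np.array([np.nan]*2)
```

Rolling works without slip. Now the others.

```bash
python3 - <<'E' 2>/dev/null
from h import *
roll(611.8,213,.135,1.29)
roll(611,122,-.07,-2.02)
roll(634.2,-76,-.062,2.38)
roll(635.2,-180,.077,1.85)
for r in lookb([(592,213),(643,122),(652,24),(596,-76),(606,-180)],name='b3'): print(r)
print([(world('wrist',d['at']).round().tolist(),round(d['confidence'],2)) for d in viewer.pinpoint('bottle1','wrist')],st())
E
```

```text
{'t': 40.7, 'p': [611.9, 213.1, 13.2], 'w': 0.39, 'gf': np.float64(0.0), 'F': array([-1.1, -0.5, -0.5])} {'t': 41.6, 'p': [590.1, 210.0, 13.0], 'w': 0.389, 'gf': np.float64(0.0), 'F': array([0.1, 0. , 0. ])}
{'t': 44.6, 'p': [611.1, 122.0, 13.3], 'w': 0.393, 'gf': np.float64(0.0), 'F': array([-0.5, -0.3, -0.4])} {'t': 45.8, 'p': [644.6, 119.7, 13.1], 'w': 0.39, 'gf': np.float64(0.0), 'F': array([ 0.3, -0.4, -0.3])}
{'t': 49.2, 'p': [634.3, -76.1, 13.3], 'w': 0.384, 'gf': np.float64(0.0), 'F': array([-0.3,  0.7, -0.1])} {'t': 50.5, 'p': [594.8, -73.6, 13.0], 'w': 0.391, 'gf': np.float64(0.0), 'F': array([0.1, 0.2, 1. ])}
{'t': 53.6, 'p': [635.3, -180.1, 13.2], 'w': 0.386, 'gf': np.float64(0.0), 'F': array([-0.1, -0.9, -0.6])} {'t': 54.8, 'p': [604.4, -182.3, 13.0], 'w': 0.387, 'gf': np.float64(0.0), 'F': array([0.5, 0.2, 0.1])}
{'x': np.float64(589.0), 'y': np.float64(222.5), 'yaw': np.float64(0.143), 'phi': -0.12, 'e': [-1.02, 0.78], 'lim': [-1.42, 1.63], 'n': 50}
{'x': np.float64(642.2), 'y': np.float64(122.0), 'yaw': np.float64(-0.073), 'phi': -0.19, 'e': [-1.09, 0.71], 'lim': [-1.58, 1.47], 'n': 44}
{'x': np.float64(650.4), 'y': np.float64(23.0), 'yaw': np.float64(0.03), 'phi': -0.13, 'e': [-1.03, 0.77], 'lim': [-1.6, 1.44], 'n': 45}
{'x': np.float64(595.2), 'y': np.float64(-79.0), 'yaw': np.float64(-0.072), 'phi': 0.06, 'e': [-0.84, 0.96], 'lim': [-1.44, 1.61], 'n': 46}
{'x': np.float64(604.3), 'y': np.float64(-188.0), 'yaw': np.float64(0.065), 'phi': -0.03, 'e': [-0.91, 0.86], 'lim': [-1.46, 1.58], 'n': 43}
[([590.0, 210.0, 22.0], 0.94), ([603.0, -178.0, 24.0], 0.78), ([645.0, 118.0, 30.0], 0.77), ([596.0, -73.0, 21.0], 0.77), ([650.0, 22.0, 22.0], 0.64)] {'t': 58.0, 'p': [560.0, 17.8, 190.0], 'w': 0.621, 'gf': np.float64(0.0), 'F': array([-0.2, -1.1,  1. ])}
```

View pics/b3.png

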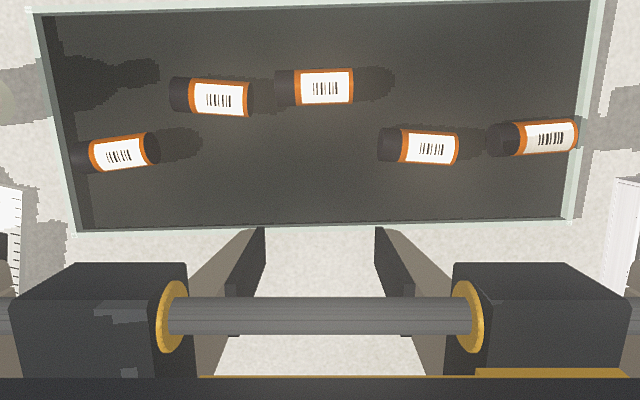

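All labels face up; b3 shows them at (120,155), (220,98), (325,87), (432,148) and (545,137). I'll trim a, b and c slightly, then look at the scale.

```bash
python3 - <<'E' 2>/dev/null
from h import *
roll(650.4,22,.03,-.15)
roll(642.4,119,-.073,-.2)
roll(590.5,211,.14,-.13)
robot.movep([470,290,200],down(np.pi/2)); robot.hold(.3)
c=viewer.camera_info('wrist'); np.savez('sc.npz',**c); im=snap('wrist','sc')
print([(world('wrist',d['at']).round().tolist(),round(d['confidence'],2)) for d in viewer.pinpoint('scale','wrist')])
m=viewer.silhouettes('scale','wrist')[0]['mask']; 
g=cv2.cvtColor(im,cv2.COLOR_RGB2GRAY)
bar=(m&(g<70)).astype(np.uint8); n,l,s,_=cv2.connectedComponentsWithStats(bar); k=1+np.argmax(s[1:,4])
print(s[k],cv2.boxPoints(cv2.minAreaRect(np.argwhere(l==k)[:,::-1].astype(np.float32))).round())
v=np.argwhere(m)[:,::-1].astype(np.float32); bp=cv2.boxPoints(cv2.minAreaRect(v)); print([rayc(c,p,8)[:2].round(1) for p in bp],st())
E
```

```text
{'t': 60.7, 'p': [650.5, 22.0, 13.2], 'w': 0.392, 'gf': np.float64(0.0), 'F': array([-0.2, -0. ,  0.4])} {'t': 61.1, 'p': [654.2, 22.1, 12.9], 'w': 0.388, 'gf': np.float64(0.0), 'F': array([ 0.7, -0.9,  0.6])}
{'t': 64.2, 'p': [642.5, 119.1, 13.3], 'w': 0.39, 'gf': np.float64(0.0), 'F': array([-0. ,  0.3,  0.4])} {'t': 64.7, 'p': [647.0, 118.7, 12.9], 'w': 0.389, 'gf': np.float64(0.0), 'F': array([ 0.2, -0.1,  0.8])}
{'t': 67.7, 'p': [590.6, 211.1, 13.3], 'w': 0.388, 'gf': np.float64(0.0), 'F': array([ 0.5, -0.5,  0.2])} {'t': 68.2, 'p': [594.0, 211.5, 12.9], 'w': 0.39, 'gf': np.float64(0.0), 'F': array([ 0.1, -0.1, -0.5])}
[([467.0, 367.0, -2.0], 0.87)]
[ 273   84   87   36 1497] [[271. 100.]
 [275.  82.]
 [360. 103.]
 [356. 120.]]
[array([371., 369.]), array([383.6, 408.6]), array([559.3, 368.2]), array([551.3, 326.3])] {'t': 70.6, 'p': [470.2, 289.6, 199.6], 'w': 0.62, 'gf': np.float64(0.0), 'F': array([-0.4, -0.2, -0.8])}
```

View pics/sc.png

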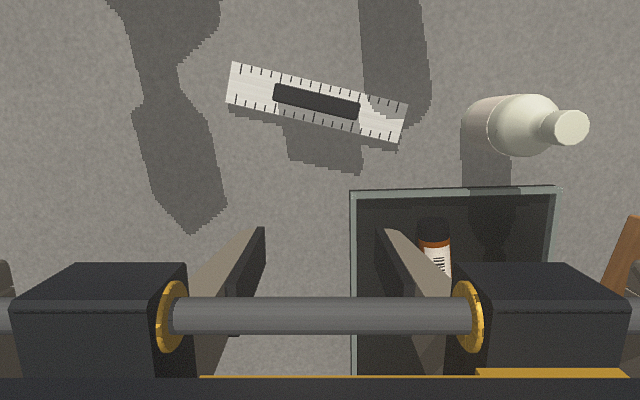

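The scale's centre is near (317,103) in the image, lying about 13° off world x. I'll grasp the bar across, turn about 75°, and press it against the edge.

```bash
python3 - <<'E'
from h import *
c=dict(np.load('sc.npz'))
q=np.array([rayc(c,p,44)[:2] for p in [(271,100),(275,82),(360,103),(356,120)]]); m=q.mean(0); d=q[3]-q[0]; ang=np.arctan2(d[1],d[0]); print(q.round(1),m,ang)
m=(m+np.array([466,368]))/2
th=np.pi+ang   # closing perpendicular to bar
grip(.6); robot.movep([*m,110],down(th)); robot.servo_line([*m,24],feed=120); grip(0,30); print('grip',st())
robot.servo_line([*m,90],feed=150); print('lift',st())
yb=.028; T=np.pi/2+yb
robot.movep([476,19,90],down(T)); robot.hold(.2); print('above',st(),robot.observe()['tcp_rot'])
robot.servo_line([476,19,40],feed=120); robot.servo_line([476,19,25],feed=40); robot.hold(.3); f0=np.array(robot.observe()['contact_force']);print(st())
x=476
while x<496:
    x+=1; robot.servo_line([x,19,25],feed=25); robot.hold(.05)
    f=np.array(robot.observe()['contact_force'])-f0
    if f[0]<-6: break
print('push',x,f.round(1),st())
robot.servo_line([x,19,23.5],feed=20); robot.hold(.2); print(st())
grip(.32); print(st())
robot.servo_line([x-1,19,120],feed=150); print(st())
E
```

```text
[[425.3 369. ]
 [429.4 384.4]
 [505.9 366.2]
 [502.6 351.2]] [465.78993227 367.70856082] -0.22601695088422905
grip {'t': 73.4, 'p': [466.0, 367.9, 24.1], 'w': 0.171, 'gf': np.float64(30.0), 'F': array([0.3, 0.3, 1.1])}
lift {'t': 74.0, 'p': [465.5, 367.3, 89.4], 'w': 0.172, 'gf': np.float64(30.0), 'F': array([ 0.3,  0.1, -2.5])}
above {'t': 75.5, 'p': [476.2, 20.2, 89.9], 'w': 0.172, 'gf': np.float64(30.0), 'F': array([ 0. , -0.7, -2.1])} [-2.18713277e+00 -2.25485494e+00 -2.93415090e-04]
{'t': 76.9, 'p': [476.1, 19.0, 25.1], 'w': 0.171, 'gf': np.float64(30.0), 'F': array([ 0.5,  0.1, -2.1])}
push 491 [-6.2 -0.3  3.1] {'t': 81.4, 'p': [489.1, 19.0, 24.6], 'w': 0.171, 'gf': np.float64(30.0), 'F': array([-5.7, -0.2,  1. ])}
{'t': 81.9, 'p': [489.0, 19.0, 24.0], 'w': 0.17, 'gf': np.float64(30.0), 'F': array([-7.9,  0.4, 11.5])}
{'t': 82.3, 'p': [491.8, 19.0, 23.6], 'w': 0.319, 'gf': np.float64(0.0), 'F': array([ 0.2,  1. , -0.1])}
{'t': 83.1, 'p': [489.5, 19.0, 119.4], 'w': 0.316, 'gf': np.float64(0.0), 'F': array([ 0.3,  0.1, -0. ])}
```

```bash
python3 - <<'E' 2>/dev/null
from h import *
for r in lookb([(592,211),(644,119),(652,22),(596,-74),(606,-180)],name='b4'): print(r)
robot.movep([430,18,150],down(0)); robot.hold(.3)
np.savez('fl.npz',**viewer.camera_info('wrist')); snap('wrist','fl')
print([(world('wrist',d['at']).round().tolist(),round(d['confidence'],2)) for n in ('scale','board_edge') for d in viewer.pinpoint(n,'wrist')])
snap('top','t2')
print([(world('top',d['at']).round().tolist(),round(d['confidence'],2)) for n in ('case1','wash','beaker','jar','lamp_tip') for d in viewer.pinpoint(n,'top')],st())
E
```

```text
{'x': np.float64(590.2), 'y': np.float64(223.0), 'yaw': np.float64(0.138), 'phi': 0.01, 'e': [-0.88, 0.89], 'lim': [-1.42, 1.62], 'n': 49}
{'x': np.float64(644.6), 'y': np.float64(121.5), 'yaw': np.float64(-0.078), 'phi': -0.06, 'e': [-0.97, 0.86], 'lim': [-1.58, 1.46], 'n': 46}
{'x': np.float64(651.9), 'y': np.float64(23.0), 'yaw': np.float64(0.028), 'phi': -0.1, 'e': [-1.0, 0.8], 'lim': [-1.61, 1.44], 'n': 45}
{'x': np.float64(595.1), 'y': np.float64(-79.0), 'yaw': np.float64(-0.072), 'phi': 0.07, 'e': [-0.82, 0.97], 'lim': [-1.44, 1.61], 'n': 47}
{'x': np.float64(604.1), 'y': np.float64(-188.0), 'yaw': np.float64(0.059), 'phi': -0.0, 'e': [-0.89, 0.89], 'lim': [-1.46, 1.58], 'n': 43}
[([488.0, 17.0, -0.0], 0.66), ([504.0, 16.0, 3.0], 0.6)]
[([487.0, -361.0, 1.0], 0.84), ([415.0, -363.0, 9.0], 0.75), ([641.0, 345.0, -3.0], 0.47), ([641.0, 344.0, 1.0], 0.84), ([529.0, 496.0, -2.0], 0.83), ([532.0, -489.0, -3.0], 0.6), ([612.0, -363.0, 90.0], 0.56), ([613.0, -362.0, 95.0], 0.48)] {'t': 86.1, 'p': [430.0, 18.0, 150.0], 'w': 0.322, 'gf': np.float64(0.0), 'F': array([ 0.2, -0.7, -0.3])}
```

View pics/fl.png

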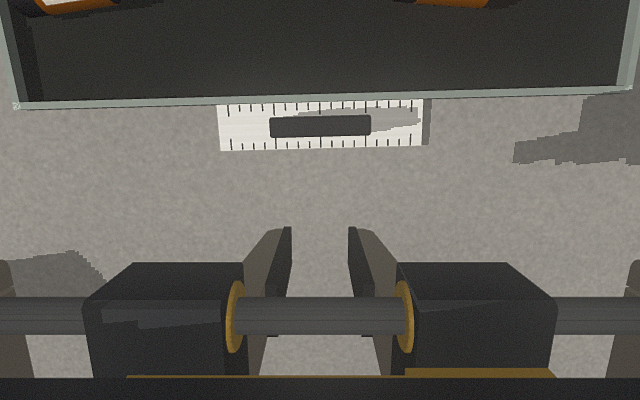

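The scale sits flush: its near edge (220,151)-(423,145) is parallel to the board edge (15,108)-(632,90), and everything else is in order. Now a gap check, then the lamp lever.

```bash
python3 - <<'E'
from h import *
c=dict(np.load('fl.npz'))
a,b=rayc(c,(220,151),8),rayc(c,(423,145),8); e1,e2=rayc(c,(15,108),18),rayc(c,(632,91),18)
print(a,b,e1,e2,np.arctan2(b[0]-a[0],-(b[1]-a[1])),np.arctan2(e2[0]-e1[0],-(e2[1]-e1[1])),'width to edge',np.interp((a[1]+b[1])/2,[e2[1],e1[1]],[e2[0],e1[0]])-(a[0]+b[0])/2, (e1+e2)/2)
robot.movep([450,-200,200],down(np.pi/2)); grip(0,5)
robot.movep([560,-360,150],down(np.pi/2)); robot.servo_line([560,-360,82],feed=120); robot.hold(.2); f0=np.array(robot.observe()['contact_force'])
x=560; 
while x<664:
    x+=2; robot.servo_line([x,-360,82],feed=60)
    f=np.array(robot.observe()['contact_force'])-f0
    if f[0]<-8: break
print(x,f.round(1),st())
robot.servo_line([x-25,-360,82],feed=80); robot.servo_line([x-25,-360,200],feed=150); robot.movep([450,-150,230],down(np.pi/2))
snap('top','t3'); p=[world('top',d['at']).round().tolist() for n in('lamp_tip','lamp_base') for d in viewer.pinpoint(n,'top')]
snap('scene','s3'); print(p,[world('scene',d['at']).round().tolist() for n in('lamp_tip','lamp_base') for d in viewer.pinpoint(n,'scene')],st())
E
```

```text
[464.84633332 107.35109069   8.        ] [470.08804792 -74.72461402   8.        ] [502.04552207 275.27454595  18.        ] [ 515.5524216  -243.57722623   18.        ] 0.02878070548602297 0.026026411356473524 width to edge 41.31968717279085 [508.79897183  15.84865986  18.        ]
660 [-9.9  2.6  5.3] {'t': 102.6, 'p': [656.9, -360.2, 81.7], 'w': 0.003, 'gf': np.float64(4.6), 'F': array([-9.6,  2.7,  5.3])}
[[678.0, -349.0, 90.0], [645.0, -355.0, -5.0]] [[602.0, -187.0, 21.0], [685.0, -345.0, 90.0], [650.0, -357.0, 3.0], [591.0, 210.0, 23.0], [509.0, 18.0, -2.0]] {'t': 105.4, 'p': [450.3, -150.6, 229.8], 'w': 0.003, 'gf': np.float64(0.0), 'F': array([-0. ,  0.6,  0.7])}
```

The lever is at its stop. One final check for late knocks before handing in.

```bash
python3 - <<'E' 2>/dev/null
from h import *
for r in lookb([(592,211),(644,119),(652,22),(596,-74),(606,-180)]): print(r['x'],r['phi'],r['e'],r['n'])
robot.movep([430,18,200],down(0)); robot.hold(.3); a=snap('wrist','f2'); t=snap('top','t4')
print([(world('top',d['at']).round().tolist(),round(d['confidence'],2)) for n in ('case1','lamp_tip') for d in viewer.pinpoint(n,'top')])
s=snap('scene'); cv2.imwrite('pics/fin.png',np.hstack([cv2.resize(a,(400,250)),cv2.resize(t[100:300,140:500],(400,250))])[:,:,::-1]); print(st())
E
```

```text
590.2 0.01 [-0.88, 0.89] 48
644.6 -0.05 [-0.96, 0.85] 46
651.7 -0.08 [-0.98, 0.83] 45
595.2 0.07 [-0.83, 0.97] 46
604.2 -0.02 [-0.9, 0.87] 43
[([414.0, -361.0, 5.0], 0.85), ([486.0, -360.0, 6.0], 0.78), ([639.0, 344.0, -1.0], 0.69), ([683.0, -349.0, 91.0], 0.45)]
{'t': 108.4, 'p': [430.1, 17.9, 199.9], 'w': 0.005, 'gf': np.float64(0.0), 'F': array([-0.1, -0.2,  0.3])}
```

View pics/fin.png

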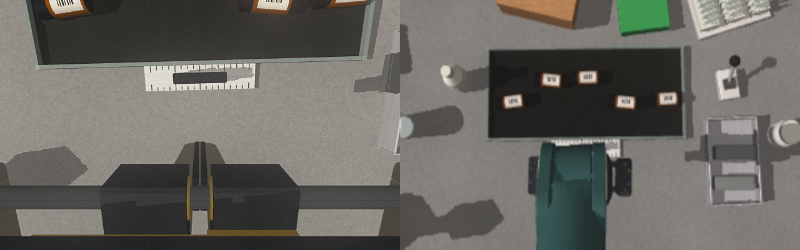

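The final picture shows the scale flush at (200,77), all labels up, both cases in the tray at (735,150) and (735,183), and the lever over at (735,62).

```bash
python3 -c "
from h import *
print(robot.job_done(), st())"
```

```text
the job is handed in; nothing more can be done
the job is handed in; nothing more can be done
```

I handed the job in at about 108 s of the 210 s: both cases are flat in the tray, all five labels face up, the scale is flush along the board's near edge and the lamp lever is fully over. My last camera check confirmed all of this; the judge's result was not shown.

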